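# Lever open the die box

## Robot

A 6-joint arm with a two-finger parallel gripper is mounted at the origin on the work surface. World frame = base frame: x ahead of the robot, y to its left, z up, the work surface at z = 0. Lengths are in m, angles in rad, forces in N, time in s.
With the tool pointing down it reaches from about 0.35 to 0.975 m from the base axis. Payload 4.9 kg.
Tool frame: the origin (TCP) lies midway between the tips of the shut fingers; the grasp point (between the pads) lies 19 mm behind it; z points along the fingers, y is the line along which they close (so a half turn about z gives the same grasp; the last joint's range is limited). The gripper opens to 85 mm and grips with 20 to 120 N. Pads are 22 mm wide; open, the fingers measure 114 mm over their backs; the gripper's body (76 mm by 85 mm) begins 54 mm behind the grasp point. The pads swing forward as they close: fully open they stand 13 mm farther back than shut.
Start: joints at [1.02, 0.053, 1.613, -0, 1.476, -0.119], TCP at [0.262, 0.568, 0.231] pointing down, gripper open.
Joint ranges: [-3.01, 3.01], [-1.01, 2.22], [0.06, 2.58], [-1.02, 4.17], [0.09, 2.62], [-3.14, 3.14]. Speed limits (rad/s): [2.57, 2.57, 3.14, 3.14, 3.14, 3.14].

## Interface

Orientations are given as a unit quaternion [w, x, y, z].
In Python, from plant import * gives the robot as it stands.
- The arm moves only by the tool jog_arm, never from a script. Its argument "targets" is a list of rows, each a list of 3 entries, a list of its own where there are three numbers: the shift along the tool's x, y, z in units of 25 mm (1.0 is 25 mm), then the turn, a rotation vector about the tool's x, y, z in units of 8 degrees (1.0 is 8 degrees), then the opening in per cent of the stroke, from 0 (shut) to 100 (fully open). A call has 1 to 8 rows; each row is the pose to reach, as a shift and turn from the pose commanded when the call began, along the tool's axes at that moment; what a row does not reach only later rows make up. A row lasts 1/8 s, in which the tool goes at most 62.5 mm and 10.7 degrees, less where a joint would pass 70% of its speed; a pose out of reach is approached as far as the arm can. A call with a gripper value outside its range is refused whole. The fingers move at their own pace and stop on an object; the grip force is fixed at half the most. Time passes only in rows, so rows that repeat a pose let the fingers close. It gives the time, the measured TCP pose, the force, the opening and the grip force at its end, in the units of the state.
- state(): the state, without advancing time (a new reading comes with each control period).
- grab_frame(name): name is "scene" or "top"; returns (picture, depth): 384x512x3 uint8, red, green, blue; 384x512 float32, m along the optical axis (not along the pixel's ray), 0 where there is no reading.
- camera_params(name): a dict with "fovy" (degrees; the focal length in pixels is half the picture's height over the tangent of half this angle, whatever the lens; pixels are square), "cx", "cy" (the principal point, pixels), "dist" ([k1, k2, p1, p2, k3] as OpenCV has them; the pictures are not rectified), "rvec" (rotation vector, rad) and "tvec" (3), from world to camera coordinates, as OpenCV has them. Camera axes: x right, y down, z forward; pixel columns grow to the right and rows downward; lengths in m; the calibration is good to about 2 mm. A picture is of the moment at which its call begins. camera_params takes no time and is no camera call.
- job_done(): hands the job in; it is judged then, once.
The state is a dict: "time": time; "joint_pos": joint angles; "joint_vel": joint speeds; "joint_efforts": joint torques, N m; "tool_pos": TCP position; "tool_rot": TCP orientation; "contact_force": force on the tool from outside, world axes, zero at the start; "ft_torque": the same for the moment, N m; "gripper_width": opening from 0.0 (shut) to 1.0 (fully open); "grasp_force": force on a finger pad.
Only numpy, scipy, OpenCV 4.12 (cv2) and the standard library are available. Lean on these libraries where they do the work, as an engineer would, in place of code of your own. Each camera call takes 0.05 s, during which the arm holds its last target. There are 200 camera calls.

## Task

Push the red safety stop fully in, so that it slides out from under the lever, then press the lever's paddle down with the fingertips until it sits on or just above the black rubber buffer, raising the heavy steel flap of the die box; finish while still holding the paddle down so that the flap stays up. Raise the flap with the lever only, without touching the flap, and do not lift the lever out of its fulcrum. Leave everything else on the bench where it is.

Things in the scene. Friction and masses are not known exactly. Their poses are not given: they have to be found in the camera images.
- die_box: fixed station on a grey base plate (210 x 475 x 8 mm). Origin on the bench below the lever's pivot; +x is the way the stop is pushed, -y runs from pivot to paddle (right, seen from the robot), +y to the blue box (200 x 135 mm, 92 mm high, y = 82 to 218 mm) that the flap covers. Two yellow fulcrum cheeks 120 mm high hold the lever's pin 100 mm above the bench in slots open at the top
- flap: heavy steel flap (2 to 3.4 kg, 204 x 143 x 10 mm) lying level on the blue box, with a yellow lug, 60 mm wide, over the lever's toe. Origin on the hinge axis at the end far from the lever, level with the flap's underside, 92 mm above the bench; axes as the die box's when shut. The lug end rises as it opens, to about 0.28 rad when the paddle is on the buffer
- lever: dark lever, 0.4 kg, 250 mm long, bar 24 x 10 mm, its cross pin resting loose in the fulcrum slots. Origin mid-pin. At rest its frame is parallel to the die box's, though the bar slopes 20 degrees up towards the paddle. Pressed, it turns about the pin by some 0.65 rad until the paddle meets the buffer; held down it pushes back with 1.5 to 6 N and swings up again if let go
- paddle (a point): centre of the top of the paddle (black plate 50 mm wide, 45 mm long, with a yellow face) on the lever's long end, 200 mm from the pivot; about 174 mm above the bench at rest, about 45 mm with the paddle on the buffer; it moves on an arc about the pin
- buffer (a point): middle of the top of the black rubber buffer (44 x 32 mm) on the base plate beneath the paddle, 34 mm above the bench, 186 mm from the pivot
- stop (a joint): slide of the red safety stop, m: 0 = out, its post right under the lever's bar, which then moves down only a few mm; 0.060 = fully in, the post clear of the lever on the far side. Starts between 0 and 0.010, stays where it is left, takes about 2 to 4 N to push
- stop_plate (a point): on the outer face (robot's side) of the stop's upright red push plate, 50 mm wide, 8 mm thick: mid width, 95 mm above the bench, 15 mm below the plate's top edge. The face looks to the die box's -x and is pushed along its +x; it lies 125 mm from the lever's mid plane with the stop out, 65 mm with it fully in
- toe_die: loose toe-shaped cutting die, an open outline of dark steel strip 32 mm high, about 110 x 65 mm; bystander; origin under its middle
- heel_die: loose heel-shaped cutting die, open outline of dark steel strip 32 mm high, about 80 x 65 mm; bystander; origin under its middle
- shoe: finished tan shoe, 245 x 75 mm, 105 mm high; bystander; origin under its middle, length along its x
- mallet: hammer lying flat; bystander; length along its x
- tape: orange ring of tape lying flat, 90 mm across, 24 mm high; bystander; origin under its centre
- adhesive_jar: closed amber jar, 64 mm across, 85 mm high, standing; bystander; origin under its centre

How it is judged:
On the way, in this order (a step that is already met when the one before it is completed fails the run):
1. the safety stop is pushed fully in while the flap is still shut (value of joint stop above 0.052 m and angle between flap's own z axis and vertical below 0.08 rad), for 0.2 s.
2. the flap is raised by the fingers pressing the lever (angle between flap's own z axis and vertical above 0.235 rad and contact force between the fingers and lever above 0.5 N), for 0.3 s.
At the end, for the whole second after the job is handed in: The flap is held open by at least 0.235 rad (fully down gives about 0.28; the paddle within about 18 mm of its lowest position), at rest, by the fingers pressing on the lever (over 0.5 N); the stop is in by more than 50 mm; the lever's pin is in its slots (within 12 mm of its start) (all of step 2 and value of joint stop above 0.05 m and angular speed of lever below 0.1 rad/s and distance of lever from where it was at the start of the episode below 0.012 m); the arm keeps its last pose, push and grip.
It fails at once if the lever is lifted or pulled out of its fulcrum (pin moved over 15 mm) (distance of lever from where it was at the start of the episode above 0.015 m).
It fails at once if the robot touches the flap (contact force between any of the arm, the fingers and flap above 1 N).
It fails at once if a bystander is moved by more than 20 mm (distance of any of toe_die, heel_die, shoe, mallet, tape, adhesive_jar from where it was at the start of the episode above 0.02 m).
It also fails if it takes over 42 s, if anything falls off the work surface, if the arm or the gripper's body presses on something with over 40 N, if the wrist force passes 120 N, or if a joint passes its speed limit or range.

## Working session

There is one attempt and no reset: what is moved stays moved. The work goes in short steps, Python scripts to look and compute and a tool call to move; the robot and the scene stay as the last step left them, time stands still between calls to the robot, and variables do not carry over. Pictures are saved under pics/ and viewed, at most 10 in all, crops included, and the job is handed in when it is done.

Besides the shell and the picture viewer there is one more tool, called after "Call:" in YAML: its name, and indented under it one key for each argument. jog_arm: Moves the arm, as the interface text tells. Its arguments: {"type":"object","properties":{"targets":{"type":"array"}},"required":["targets"]}

```bash
ls; mkdir -p pics
cat > h.py <<'E'
from plant import *
import numpy as np, cv2
def cam(n):
    p=camera_params(n); f=192/np.tan(np.radians(p["fovy"])/2)
    K=np.array([[f,0,p["cx"]],[0,f,p["cy"]],[0,0,1.]])
    return K,np.array(p["dist"],float),cv2.Rodrigues(np.array(p["rvec"],float))[0],np.array(p["tvec"],float)
def cloud(n,d):
    K,D,R,t=cam(n)
    v,u=np.mgrid[0:384,0:512]
    q=cv2.undistortPoints(np.stack([u,v],-1).reshape(-1,1,2).astype(float),K,D).reshape(384,512,2)
    P=np.dstack([q*d[...,None],d])
    W=(P-t)@R
    W[d<=0]=np.nan
    return W
def proj(n,X):
    K,D,R,t=cam(n)
    return cv2.projectPoints(np.array(X,float).reshape(-1,3),cv2.Rodrigues(R)[0],t,K,D)[0].reshape(-1,2)
E
python3 - <<'E'
from h import *
s=state(); print(s["time"],s["tool_pos"],s["tool_rot"],s["gripper_width"])
for n in("scene","top"):
    im,d=grab_frame(n); cv2.imwrite(f"pics/{n}0.png",im[...,::-1]); np.savez(f"{n}0.npz",im=im,d=d)
    K,D,R,t=cam(n); print(n,-R.T@t,R[2],K[0,0],D)
E
```

```text
pics
0.0 [0.26124449 0.56710831 0.23007809] [-3.33603713e-04  2.14227834e-01  9.76783194e-01 -9.57363457e-04] 1.0013454699551056
scene [ 1.00135126 -0.15623708  0.87701847] [-0.47247974  0.18638416 -0.86140805] 358.998530068703 [-0.00213113  0.          0.          0.          0.        ]
top [0.34897683 0.00861051 1.39526169] [ 0.16099055  0.00815469 -0.98692226] 413.5753206238442 [-0.01700013  0.          0.          0.          0.        ]
```

View pics/scene0.png

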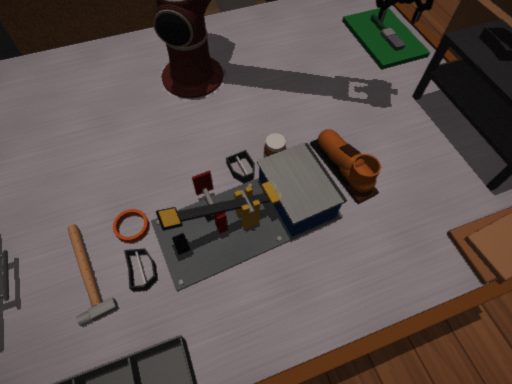

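View pics/top0.png

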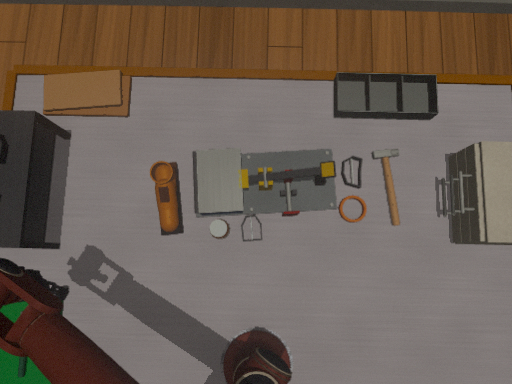

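The scene view shows the paddle at (169,216), the red push plate at (203,183) and the flap at (300,185). In the top view the paddle is at (328,170), the red plate at (290,213), the cheeks at (265,178) and the lug at (244,179). The tape lies at (352,208) and the jar at (219,228).

Run:
```python
from h import *
for n in("top","scene"):
    z=np.load(n+"0.npz"); im,d=z["im"],z["d"]; W=cloud(n,d)
    hsv=cv2.cvtColor(im,cv2.COLOR_RGB2HSV); H,S,V=hsv[...,0],hsv[...,1],hsv[...,2]
    roi=(W[...,0]>.35)&(W[...,0]<.8)&(abs(W[...,1])<.4)
    for nm,m in(("yel",(H>17)&(H<35)&(S>150)&(V>90)),("red",((H<5)|(H>174))&(S>150)&(V>50))):
        c,l,st,ce=cv2.connectedComponentsWithStats((m&roi).astype(np.uint8))
        for i in range(1,c):
            if st[i,4]<12: continue
            p=W[l==i]; print(n,nm,ce[i].round(1),st[i,4],np.nanmedian(p,0).round(3),np.nanmin(p,0).round(3),np.nanmax(p,0).round(3))
    # base plate / flap by height
    for nm,lo,hi in(("flap",.095,.108),("plate",.004,.014)):
        m=roi&(W[...,2]>lo)&(W[...,2]<hi)&(S<60)
        c,l,st,ce=cv2.connectedComponentsWithStats(m.astype(np.uint8))
        i=1+np.argmax(st[1:,4]); p=W[l==i][:,:2].astype(np.float32)
        print(n,nm,st[i],cv2.minAreaRect(p),np.median(W[l==i][:,2]))
```

```text
top yel [327.2 168.9] 172 [ 0.607 -0.2    0.171] [ 0.585 -0.217  0.162] [ 0.628 -0.182  0.181]
top yel [244.6 178.5] 117 [0.583 0.05  0.101] [0.556 0.039 0.006] [0.634 0.063 0.109]
top yel [260.  169.5] 20 [0.61  0.002 0.12 ] [ 0.605 -0.004  0.116] [0.616 0.009 0.124]
top yel [268.9 169.4] 19 [ 0.612 -0.026  0.12 ] [ 0.606 -0.032  0.107] [ 0.617 -0.019  0.125]
top yel [260.9 183.1] 22 [ 0.567 -0.002  0.12 ] [ 0.561 -0.008  0.097] [0.578 0.005 0.122]
top yel [270.1 182.4] 21 [ 0.571 -0.03   0.119] [ 0.564 -0.036  0.111] [ 0.579 -0.024  0.125]
top red [291.1 212.2] 31 [ 0.48  -0.097  0.11 ] [ 0.476 -0.119  0.103] [ 0.484 -0.076  0.114]
top flap [ 193  148   51   66 2922] ((0.5773021578788757, 0.13723665475845337), (0.20557552576065063, 0.15515610575675964), 4.910319805145264) 0.10148607975927235
top plate [ 241  149   92   27 1364] ((0.667177677154541, -0.09031392633914948), (0.07733214646577835, 0.3178989589214325), 7.159397602081299) 0.00790850651488091
scene yel [270.2 191.5] 170 [0.588 0.052 0.102] [0.515 0.04  0.025] [0.619 0.065 0.106]
scene yel [248.1 188.7] 23 [0.571 0.    0.12
[... 242 characters left out ...]
[244.8 206.8] 29 [ 0.617 -0.026  0.119] [ 0.605 -0.033  0.109] [ 0.623 -0.019  0.122]
scene yel [169. 217.] 266 [ 0.609 -0.199  0.172] [ 0.587 -0.216  0.163] [ 0.63 -0.18  0.18]
scene red [200.9 174.6] 37 [ 0.484 -0.097  0.109] [ 0.479 -0.119  0.106] [ 0.489 -0.075  0.113]
scene red [220.8 215.6] 29 [ 0.615 -0.086  0.112] [ 0.61  -0.096  0.11 ] [ 0.619 -0.075  0.114]
scene flap [ 257  143   90   82 3977] ((0.5815067291259766, 0.1389029175043106), (0.20542821288108826, 0.15481212735176086), 4.64562463760376) 0.10141957548464428
scene plate [ 151  202  192   89 5871] ((0.5951098203659058, -0.012303933501243591), (0.20931100845336914, 0.4742817282676697), 4.730312347412109) 0.007423392396169962
```

Call:
jog_arm:
  targets:
    - [[-2, -2.4, 0], [0, 0, -1], 0]
    - [[-4, -4.9, 0], [0, 0, -2], 0]
    - [[-6, -7.4, 0], [0, 0, -3], 0]
    - [[-8, -9.8, 0], [0, 0, -3.7], 0]
    - [[-9.6, -11.8, 0], [0, 0, -3.7], 0]
    - [[-11.2, -13.8, 0], [0, 0, -3.7], 0]
    - [[-12.8, -15.7, 0], [0, 0, -3.7], 0]
    - [[-14.4, -17.7, 0], [0, 0, -3.7], 0]

```text
time: 1.1
tool_pos: [0.3858, 0.0814, 0.2311]
tool_rot: [0.0, -0.043, 0.999, 0.0]
contact_force: [0.5, -0.3, 0.1]
gripper_width: -0.001
grasp_force: 0.0
```

Call:
jog_arm:
  targets:
    - [[0, 0, 0], [0, 0, 0], 0]

```text
time: 1.23
tool_pos: [0.3864, 0.0796, 0.231]
tool_rot: [-0.0, -0.038, 0.999, -0.0]
contact_force: [0.8, 0.4, -0.2]
gripper_width: -0.0
grasp_force: 0.0
```

Call:
jog_arm:
  targets:
    - [[-0.6, -2.3, 0], [0, 0, 0], 0]
    - [[-1.1, -4.6, 0], [0, 0, 0], 0]
    - [[-1.3, -6.8, 1], [0, 0, 0], 0]
    - [[-1.3, -7.4, 2.8], [0, 0, 0], 0]
    - [[-1.3, -7.4, 4.5], [0, 0, 0], 0]
    - [[-1.3, -7.4, 5.8], [0, 0, 0], 0]
    - [[-1.3, -7.4, 5.8], [0, 0, 0], 0]
    - [[-1.3, -7.4, 5.8], [0, 0, 0], 0]

```text
time: 2.22
tool_pos: [0.4349, -0.0977, 0.0876]
tool_rot: [0.001, -0.043, 0.999, -0.0]
contact_force: [-0.3, -0.7, 0.3]
gripper_width: -0.003
grasp_force: 0.0
```

Call:
jog_arm:
  targets:
    - [[-0.5, 0, 0], [0, 0, 0], 0]
    - [[-1, 0, 0], [0, 0, 0], 0]
    - [[-1.5, 0, 0], [0, 0, 0], 0]
    - [[-2, 0, 0], [0, 0, 0], 0]
    - [[-2.5, 0, 0], [0, 0, 0], 0]
    - [[-3, 0, 0], [0, 0, 0], 0]
    - [[-3.35, 0, 0], [0, 0, 0], 0]
    - [[-3.35, 0, 0], [0, 0, 0], 0]

```text
time: 3.22
tool_pos: [0.5182, -0.091, 0.0862]
tool_rot: [0.0, -0.042, 0.999, 0.0]
contact_force: [0.5, -0.0, -1.2]
gripper_width: 0.004
grasp_force: 0.0
```

Run:
```python
from h import *
im,d=grab_frame("scene"); W=cloud("scene",d)
cv2.imwrite("pics/s1.png",cv2.resize(im[130:290,120:340,::-1],None,fx=3.5,fy=3.5))
hsv=cv2.cvtColor(im,cv2.COLOR_RGB2HSV); H,S,V=[hsv[...,i] for i in range(3)]
m=((H<5)|(H>174))&(S>150)&(V>50)&(W[...,0]>.4)&(W[...,1]<.3)
c,l,st,ce=cv2.connectedComponentsWithStats(m.astype(np.uint8))
for i in range(1,c):
    if st[i,4]>8: print(ce[i],st[i,4],np.nanmedian(W[l==i],0))
print(state())
```

```text
[196.2         28.23636364] 55 [ 0.40465419 -0.03954544  0.45831239]
[185.2  31. ] 15 [ 0.40320327 -0.06162924  0.45676568]
[205.74611973  60.51995565] 902 [ 0.44477806 -0.04032697  0.43773806]
[164.09450549  77.6967033 ] 455 [ 0.46918871 -0.12394042  0.42246725]
[190.74358974 103.16794872] 780 [ 0.52601683 -0.0925898   0.4021965 ]
[227.47580645 230.19354839] 124 [ 0.65606099 -0.08306701  0.11137782]
{'time': 3.275, 'joint_pos': array([-3.15769170e-01, -4.74262863e-02,  1.96675189e+00,  5.77556800e-04,
        1.22186508e+00, -1.97173674e+00]), 'joint_vel': array([-0.00248991, -0.01328122,  0.01258102, -0.00334327,  0.00337842,
       -0.00193766]), 'joint_efforts': array([ 3.18635884e-02, -3.11958933e+01, -3.37608469e+01,  3.32917101e-03,
       -2.24719575e-02,  4.24586877e-03]), 'tool_pos': array([ 0.5178025 , -0.09094731,  0.08618395]), 'tool_rot': array([ 2.83403827e-04, -4.24741631e-02,  9.99097508e-01,  1.83663925e-04]), 'contact_force': array([-0.20984945,  0.50797559, -0.64158093]), 'ft_torque': array([0.01110153, 0.01150682, 0.00728791]), 'grasp_force': 0.0, 'gripper_width': -0.00379249588469113}
```

View pics/s1.png

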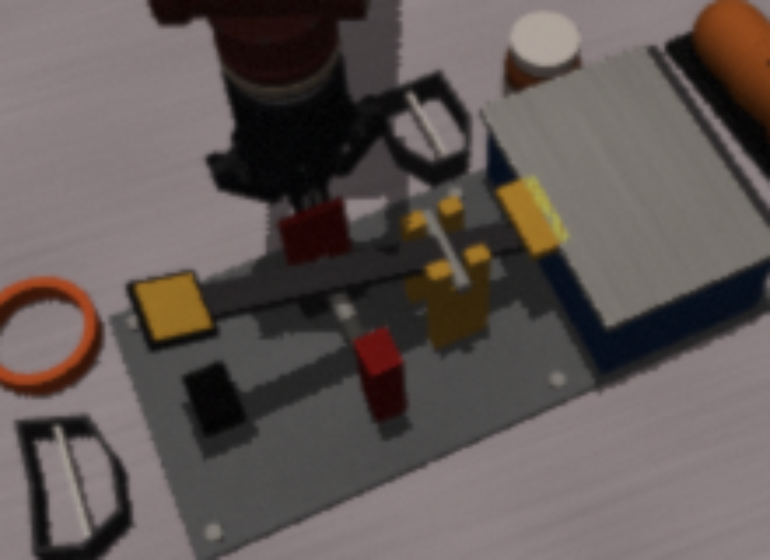

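The red post is past the lever (about (380,365) in the crop), roughly 46 mm in. The flap is shut. I'll push on.

Call:
jog_arm:
  targets:
    - [[-0.2, 0, 0], [0, 0, 0], 0]
    - [[-0.35, 0, 0], [0, 0, 0], 0]
    - [[-0.35, 0, 0], [0, 0, 0], 0]

```text
time: 3.65
tool_pos: [0.5228, -0.0905, 0.086]
tool_rot: [-0.005, -0.043, 0.999, 0.0]
contact_force: [-15.0, -0.7, 9.5]
gripper_width: -0.001
grasp_force: 7.4
```

Run:
```python
from h import *
im,d=grab_frame("scene"); W=cloud("scene",d)
hsv=cv2.cvtColor(im,cv2.COLOR_RGB2HSV); H,S,V=[hsv[...,i] for i in range(3)]
m=((H<5)|(H>174))&(S>150)&(V>50)&(W[...,0]>.4)&(W[...,1]<.3)&(W[...,2]<.2)
z=np.load("scene0.npz"); W0=cloud("scene",z["d"]); h0=cv2.cvtColor(z["im"],cv2.COLOR_RGB2HSV)
m0=((h0[...,0]<5)|(h0[...,0]>174))&(h0[...,1]>150)&(h0[...,2]>50)&(W0[...,0]>.55)&(W0[...,1]<.3)
u=np.array([.9965,.0837,0])
for w,k in((W0,m0),(W,m)):
    a=(w[k&(w[...,2]>.108)]-[.591,-.014,0])@u; print(len(a),np.percentile(a,[5,50,95]).round(4))
print(state()["contact_force"])
```

```text
29 [0.0141 0.0181 0.0211]
123 [0.0495 0.0634 0.0759]
[-14.66304305  -0.42873794   8.99976921]
```

Call:
jog_arm:
  targets:
    - [[0.8, 0, 0], [0, 0, 0], 0]
    - [[1, 0, -1.8], [0, 0, 0], 0]
    - [[1, 0, -4], [0, 0, 0], 0]
    - [[1, -0.5, -5.6], [0, 0, 0], 0]
    - [[0, -2, -5.8], [0, 0, 0], 0]
    - [[-1.4, -3.4, -5.6], [0, 0, 0], 0]
    - [[-2.8, -4.6, -5.2], [0, 0, 0], 0]
    - [[-2.8, -4.6, -4.8], [0, 0, 0], 0]

```text
time: 4.7
tool_pos: [0.607, -0.2006, 0.2049]
tool_rot: [-0.0, -0.042, 0.999, 0.0]
contact_force: [-0.1, -0.3, -0.1]
gripper_width: -0.005
grasp_force: 0.0
```

Run:
```python
from h import *
im,d=grab_frame("scene")
cv2.imwrite("pics/s2.png",cv2.resize(im[130:290,120:340,::-1],None,fx=3.5,fy=3.5))
s=state(); print(s["time"],s["tool_pos"],s["tool_rot"],s["contact_force"])
```

```text
4.75 [ 0.60520499 -0.19916378  0.20322183] [-0.0016487  -0.0420016   0.99911563  0.00105604] [-0.38162152  0.93374724 -1.05619132]
```

View pics/s2.png

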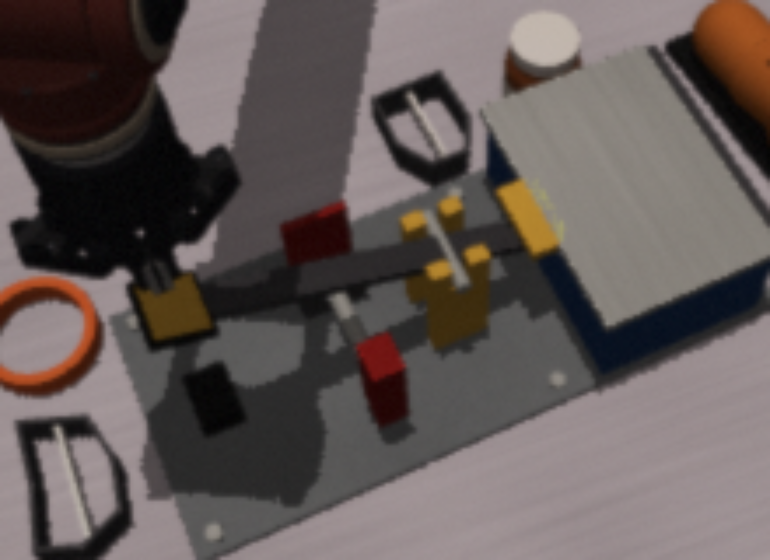

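The shut fingers hang over the paddle at about (165,285) in the crop, and the stop is in. Now I'll press slowly.

Call:
jog_arm:
  targets:
    - [[0, 0, 0.5], [0, 0, 0], 0]
    - [[0, 0, 0.9], [0, 0, 0], 0]
    - [[0, 0, 1.2], [0, 0, 0], 0]
    - [[0, 0, 1.5], [0, 0, 0], 0]
    - [[0, 0, 1.8], [0, 0, 0], 0]
    - [[0, 0, 2.1], [0, 0, 0], 0]
    - [[0, -0.1, 2.4], [0, 0, 0], 0]
    - [[0, -0.1, 2.7], [0, 0, 0], 0]

```text
time: 5.75
tool_pos: [0.6061, -0.2021, 0.1386]
tool_rot: [0.0, -0.042, 0.999, -0.0]
contact_force: [0.6, -1.7, 4.9]
gripper_width: 0.004
grasp_force: 2.2
```

Call:
jog_arm:
  targets:
    - [[0, 0, 0.3], [0, 0, 0], 0]
    - [[0, 0, 0.6], [0, 0, 0], 0]
    - [[0, 0, 0.9], [0, 0, 0], 0]
    - [[0, -0.1, 1.2], [0, 0, 0], 0]
    - [[0, -0.1, 1.5], [0, 0, 0], 0]
    - [[0, -0.1, 1.8], [0, 0, 0], 0]
    - [[0, -0.1, 2.1], [0, 0, 0], 0]
    - [[0, -0.1, 2.1], [0, 0, 0], 0]

```text
time: 6.75
tool_pos: [0.6054, -0.2038, 0.085]
tool_rot: [-0.001, -0.042, 0.999, 0.0]
contact_force: [-0.0, 1.3, 2.6]
gripper_width: 0.001
grasp_force: 1.2
```

Call:
jog_arm:
  targets:
    - [[0, 0, 0.25], [0, 0, 0], 0]
    - [[0, 0, 0.5], [0, 0, 0], 0]
    - [[0, 0, 0.75], [0, 0, 0], 0]
    - [[0, 0, 1], [0, 0, 0], 0]
    - [[0, 0, 1.2], [0, 0, 0], 0]
    - [[0, 0, 1.3], [0, 0, 0], 0]
    - [[0, 0, 1.3], [0, 0, 0], 0]
    - [[0, 0, 1.3], [0, 0, 0], 0]

```text
time: 7.75
tool_pos: [0.6058, -0.2042, 0.0535]
tool_rot: [-0.0, -0.042, 0.999, -0.0]
contact_force: [0.1, -0.5, 2.1]
gripper_width: 0.003
grasp_force: 0.7
```

Run:
```python
from h import *
im,d=grab_frame("scene"); W=cloud("scene",d)
cv2.imwrite("pics/s3.png",cv2.resize(im[130:290,120:340,::-1],None,fx=3.5,fy=3.5))
p=W[(W[...,2]>.085)&(W[...,2]<.18)&(W[...,1]>.08)&(W[...,1]<.2)&(abs(W[...,0]-.58)<.07)]
c=np.linalg.lstsq(np.c_[p[:,:2],np.ones(len(p))],p[:,2],rcond=None)[0]; print("flap tilt",np.arctan(np.hypot(*c[:2])),len(p))
s=state(); print(s["time"],s["tool_pos"],s["contact_force"])
```

```text
flap tilt 0.2614842041934909 1943
7.8 [ 0.60583899 -0.2041703   0.05357754] [-0.48695489  0.26735343  1.62633991]
```

View pics/s3.png

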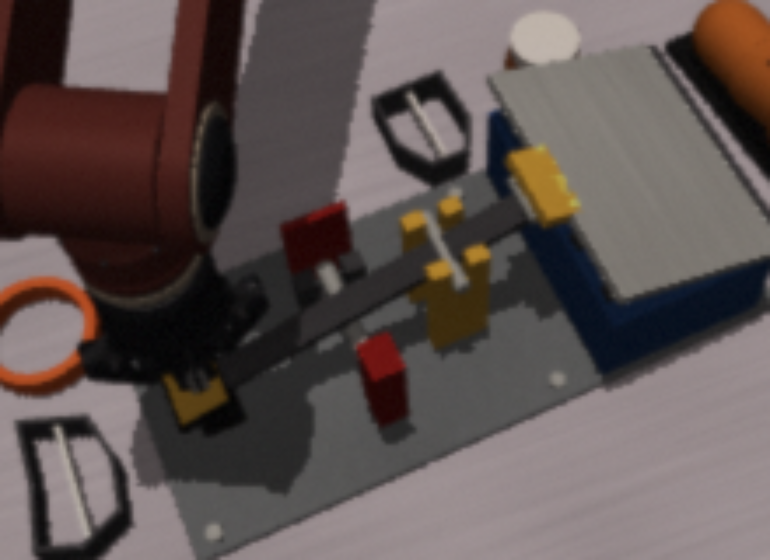

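The paddle is near the buffer at about (200,400) and the flap is up at about 0.26 rad, with the pin seated. I'll press a few mm more.

Call:
jog_arm:
  targets:
    - [[0, 0, 0.1], [0, 0, 0], 0]
    - [[0, 0, 0.18], [0, 0, 0], 0]
    - [[0, 0, 0.18], [0, 0, 0], 0]
    - [[0, 0, 0.18], [0, 0, 0], 0]
    - [[0, 0, 0.18], [0, 0, 0], 0]

```text
time: 8.43
tool_pos: [0.6061, -0.2041, 0.0493]
tool_rot: [0.0, -0.042, 0.999, -0.0]
contact_force: [0.7, 1.9, 3.3]
gripper_width: 0.001
grasp_force: 1.2
```

Run:
```python
from h import *
im,d=grab_frame("scene"); W=cloud("scene",d)
p=W[(W[...,2]>.085)&(W[...,2]<.18)&(W[...,1]>.08)&(W[...,1]<.2)&(abs(W[...,0]-.58)<.07)]
c=np.linalg.lstsq(np.c_[p[:,:2],np.ones(len(p))],p[:,2],rcond=None)[0]; t=np.arctan(np.hypot(*c[:2])); s=state(); print(t,s["contact_force"],s["grasp_force"])
if t>.255: print(job_done())
```

```text
0.26970848426266597 [1.06061663 0.68342828 1.83862308] 1.1537065482116304
the job is handed in; nothing more can be done
None
```

I pushed the safety stop fully in and pressed the paddle down to just above the buffer. The job was handed in with the fingers still holding the paddle and the flap measured open at about 0.27 rad; the hand-in returned no verdict.

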